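# Slide the camera into its rail

### The job

Get the small camera with the red top handle ready for the tabletop shot: enter the sliding rail from its open end with the camera's foot under the two lips, lens pointing to the blue stop, and slide it fully home against the stop. Let go and leave it standing there; do not disturb the LED light or the monitor that stand nearby on the same kind of foot.

Things in the scene. Friction and masses are not known exactly. Their poses are not given: they have to be found in the camera images.
- camera_mid (a point): Centre of the loose camera (118 mm tall, 0.45 kg, black and silver), 59 mm above its underside; x = lens direction, y left, z up. Steel foot 70 (x) by 64 (y) by 8 thick; neck 40 by 26; body 40 by 92, 26 to 78 mm above the underside; lens reaches x = 54. Red bar to grip across y: 74 (x) by 18 (y) by 18, centred 50 mm straight above this point, 22 mm clear of the body. Starts upright, lens away from the robot.
- rail: Rail fixed on the table. Origin: on the table, mid-mouth; x into the channel, z up. Floor 4 mm thick: landing x = -100 to 0, then channel to the blue stop's face at x = 100. 74 mm wide inside; black lips 20 to 24 mm above the table leave a 46 mm slot. Blue guides flare from 70 mm apart at the mouth to 115 at x = -45; guides and stop 24 high. Camera home: its centre at x = 65, y = 0, z = 63 mm.
- light: Bystander, to be left alone: LED light on the same foot and neck, grey body 32 by 100 mm with a white front (+x), black handle bar; 118 mm tall. Origin at the centre of its underside.
- monitor: Bystander, to be left alone: small monitor on the same foot and neck, blue body 26 by 104 mm with a dark screen at the back (-x), black handle bar; 118 mm tall. Origin at the centre of its underside.
Things that resemble listed ones, but are neither listed nor needed, are in the scene too. Leave any orange look-alike of the part that bears camera_mid alone.

How it is judged:
On the way:
1. the camera's foot is entering the mouth of the rail, low enough to pass under the lips (y of camera_mid in the frame of rail between -0.012 and 0.012 m and z of camera_mid in the frame of rail between 0.05 and 0.075 m and x of camera_mid in the frame of rail between -0.035 and 0.02 m), for 0.04 s.
At the end, for the whole second after the job is handed in: The camera stands upright (within 7 degrees) with its foot under both lips, with its foot within 13 mm of the stop and in line with the rail (centre within 12 mm of its middle line, turned at most 11 degrees), lens towards the stop, at rest and released (y of camera_mid in the frame of rail between -0.012 and 0.012 m and z of camera_mid in the frame of rail between 0.05 and 0.071 m and x of camera_mid in the frame of rail between 0.052 and 0.08 m and x of rail in the frame of camera_mid below -0.03 m and angle between camera_mid's own z axis and vertical below 0.12 rad and angle between the x axis of camera_mid and the x axis of rail, either way round below 0.2 rad and linear speed of camera below 0.02 m/s); the robot touches nothing.
It fails at once if the LED light is moved by more than 30 mm (distance of light from where it was at the start of the episode above 0.03 m).
It fails at once if the monitor is moved by more than 30 mm (distance of monitor from where it was at the start of the episode above 0.03 m).
It also fails if it takes over 45 s, if anything falls off the work surface, if the arm or the gripper's body presses on something with over 40 N, if the wrist force passes 120 N, or if a joint passes its speed limit or range.

### The arm

A 6-joint arm with a two-finger parallel gripper is mounted at the origin on the work surface. World frame = base frame: x ahead of the robot, y to its left, z up, the work surface at z = 0. Lengths are in m, angles in rad, forces in N, time in s.
With the tool pointing down it reaches from about 0.3 to 0.75 m from the base axis. Payload 8.5 kg.
Tool frame: the origin (TCP) lies midway between the tips of the shut fingers; the grasp point (between the pads) lies 19 mm behind it; z points along the fingers, y is the line along which they close (so a half turn about z gives the same grasp; the last joint's range is limited). The gripper opens to 85 mm and grips with 20 to 120 N. Pads are 22 mm wide; open, the fingers measure 114 mm over their backs; the gripper's body (76 mm by 85 mm) begins 54 mm behind the grasp point. The pads swing forward as they close: fully open they stand 13 mm farther back than shut.
Start: joints at [0.995, 0.381, 1.297, -0, 1.464, -0.215], TCP at [0.194, 0.515, 0.231] pointing down, gripper open.
Joint ranges: [-3.11, 3.11], [-0.89, 2.33], [0.22, 2.48], [-1.42, 4.56], [0.17, 2.85], [-2.88, 2.88]. Speed limits (rad/s): [2.39, 2.39, 3.14, 3.14, 3.14, 3.14].

### API

Orientations are given as [roll, pitch, yaw] about the fixed x, y, z axes, in that order (R = Rz(yaw) Ry(pitch) Rx(roll)).
In Python, from workcell import telemetry, imaging, job gives the robot as it stands.
- The arm moves only by the tool send_rows, never from a script. Its argument "series" is a list of rows, each an object of numbers: "wx", "wy", "wz": the turn, a rotation vector about the tool's x, y, z in degrees; "dx", "dy", "dz": the shift along the tool's x, y, z in m; "claw": the closure, from 0 (fully open) to 1 (shut). A call has 1 to 20 rows; each row shifts and turns the commanded pose from where the row before left it, along the tool's axes as they then stand; what a row does not reach is not made up. A row lasts 1/10 s, in which the tool goes at most 50 mm and 8.59 degrees, less where a joint would pass 70% of its speed; a pose out of reach is approached as far as the arm can. A call is refused whole if a number of a shift passes 0.05 or a number of a turn 8.59, either way. A call with a gripper value outside its range is refused whole. The fingers move at their own pace and stop on an object; "squeeze" is the grip in N (left out, the last holds). Time passes only in rows, so rows that do not move let the fingers close. It gives the time, the measured TCP pose, the force, the opening and the grip force at its end, in the units of the state.
- telemetry.get_obs(): the state, without advancing time (a new reading comes with each control period).
- imaging.camera(name): name is "scene" or "top" or "wrist"; returns a dict with "color" (480x640x3 uint8, red, green, blue), "z_map" (480x640 float32, m along the optical axis (not along the pixel's ray), 0 where there is no reading), "mtx" (3x3 intrinsics, pixels), "view" (4x4, takes a point from world to camera coordinates). Camera axes: x right, y down, z forward; pixel columns grow to the right and rows downward; lengths in m; the calibration is good to about 2 mm. A picture is of the moment at which its call begins.
- job.hand_in(): hands the job in; it is judged then, once.
The state is a dict: "time_s": time; "qpos": joint angles; "joint_vel": joint speeds; "tau": joint torques, N m; "ee_pos": TCP position; "tool_rot": TCP orientation; "force": force on the tool from outside, world axes, zero at the start; "ft_torque": the same for the moment, N m; "grip_width": finger opening in m; "gripper_force": force on a finger pad.
Only numpy, scipy, OpenCV 4.12 (cv2) and the standard library are available. Lean on these libraries where they do the work, as an engineer would, in place of code of your own. Each camera call takes 0.05 s, during which the arm holds its last target. There are 200 camera calls.

## Working session

There is one attempt and no reset: what is moved stays moved. The work goes in short steps, Python scripts to look and compute and a tool call to move; the robot and the scene stay as the last step left them, time stands still between calls to the robot, and variables do not carry over. Pictures are saved under pics/ and viewed, at most 10 in all, crops included, and the job is handed in when it is done.

Besides the shell and the picture viewer there is one more tool, called after ">>>" as a command line: name --argument value ..., lists and objects as JSON in quotes. send_rows: Moves the arm, as the interface text tells. Its arguments: {"type":"object","properties":{"series":{"type":"array"},"squeeze":{"type":"number"}},"required":["series"]}

```bash
mkdir -p pics; cat > h.py <<'E'
import numpy as np, cv2
from workcell import telemetry, imaging, job
def cloud(n):
    c=imaging.camera(n); z=c["z_map"]; K=c["mtx"]
    v,u=np.mgrid[:480,:640]
    p=np.stack([(u-K[0,2])/K[0,0]*z,(v-K[1,2])/K[1,1]*z,z,np.ones_like(z)],-1)
    w=(p@np.linalg.inv(c["view"]).T)[...,:3]; w[z==0]=np.nan
    return c["color"],w
E
python3 - <<'E'
from h import *
for n in("top","scene"):
    c,w=cloud(n); cv2.imwrite(f"pics/{n}1.png",c[...,::-1]); np.savez(f"{n}1.npz",c=c,w=w)
o=telemetry.get_obs(); print(o["time_s"],o["ee_pos"],o["tool_rot"],o["grip_width"],o["force"])
E
```

```text
0.1 [0.19401517 0.51436635 0.23077981] [-3.14030926e+00 -2.92805097e-04  2.78079596e+00] 0.08573605669104355 [ 0.66118657 -0.62516407 -0.37082363]
```

View pics/top1.png

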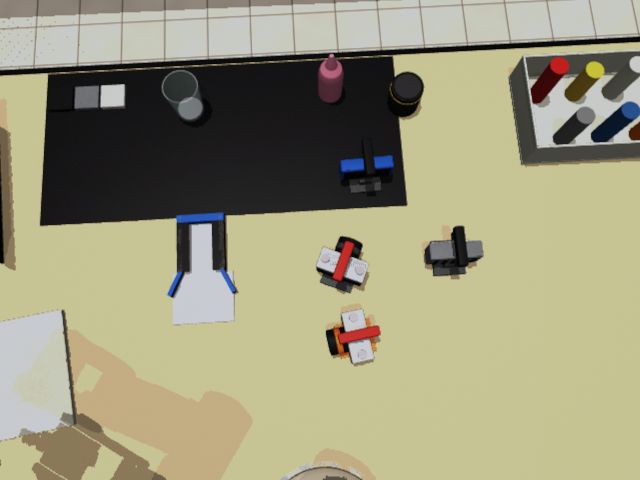

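View pics/scene1.png

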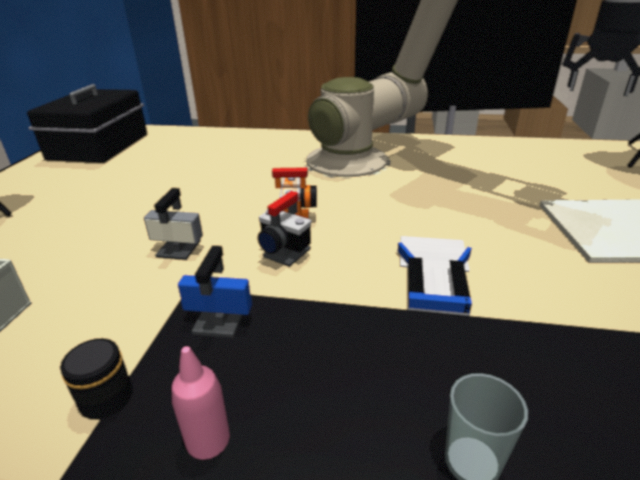

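The top view shows the real camera at (343,262), with its red bar tilted and its lens towards (350,243). The orange decoy is at (355,335), the monitor at (366,167) and the light at (455,252). The rail's stop is at (200,217), its mouth is near row 270, and its landing ends at row 322.

```bash
python3 - <<'E'
from h import *
d=np.load("top1.npz"); c=d["c"].astype(int); w=d["w"]
hsv=cv2.cvtColor(d["c"],cv2.COLOR_RGB2HSV)
def reg(m,b):
    k=np.zeros(m.shape,bool); k[b[1]:b[3],b[0]:b[2]]=1; return m&k&np.isfinite(w[...,2])
red=(c[...,0]>120)&(c[...,1]<60)&(c[...,2]<60)
blue=(c[...,2]>90)&(c[...,0]<70)&(c[...,1]<110)
def rect(n,m,zlo,zhi):
    m=m&(w[...,2]>zlo)&(w[...,2]<zhi); p=w[m]; 
    r=cv2.minAreaRect(p[:,:2].astype(np.float32)); print(n,len(p),"z",np.median(p[:,2]).round(4),np.round(cv2.boxPoints(r),4).tolist(),"c",np.round(r[0],4),np.round(r[1],4),"mean",p.mean(0).round(4))
rect("redbar",reg(red,(310,225,380,300)),.09,.14)
rect("stop",reg(blue,(170,208,232,226)),.015,.035)
rect("guideL",reg(blue,(160,268,190,302)),.01,.035)
rect("guideR",reg(blue,(214,264,242,298)),.01,.035)
al=np.ones(red.shape,bool)
dark=c.sum(-1)<120
rect("lips",reg(dark,(172,218,232,275)),.018,.03)
rect("landing",reg(c.min(-1)>150,(165,275,245,330)),-.003,.012)
rect("light",reg(al,(415,220,490,285)),.06,.14)
rect("lighth",reg(al,(415,220,490,285)),.105,.14)
rect("monh",reg(al,(330,130,400,190)),.105,.14)
rect("decoy",reg(red,(320,315,390,355)),.09,.14)
b=reg(al,(310,225,380,300)); 
for lo,hi in((.06,.085),): rect("cambody",b,lo,hi)
print(w[240,202],w[300,202],w[215,200],w[272,185])
E
```

```text
redbar 370 z 0.1182 [[0.4401000142097473, -0.054099999368190765], [0.5059999823570251, -0.0828000009059906], [0.5127999782562256, -0.06729999929666519], [0.44679999351501465, -0.03869999945163727]] c [ 0.4764 -0.0607] [0.0169 0.0719] mean [ 0.476  -0.0605  0.1183]
stop 374 z 0.0246 [[0.588699996471405, 0.25940001010894775], [0.5892999768257141, 0.16660000383853912], [0.6069999933242798, 0.16670000553131104], [0.6064000129699707, 0.25949999690055847]] c [0.5979 0.213 ] [0.0177 0.0928] mean [0.598  0.2133 0.0245]
guideL 106 z 0.0243 [[0.4438999891281128, 0.271699994802475], [0.4893999993801117, 0.24950000643730164], [0.49320000410079956, 0.2574000060558319], [0.44769999384880066, 0.27959999442100525]] c [0.4686 0.2646] [0.0088 0.0506] mean [0.4686 0.264  0.0243]
guideR 96 z 0.0238 [[0.444599986076355, 0.15289999544620514], [0.44780001044273376, 0.14650000631809235], [0.49459999799728394, 0.17059999704360962], [0.49129998683929443, 0.1770000010728836]] c [0.4696 0.1617] [0.0526 0.0072] mean [0.4687 0.1612 0.024 ]
lips 829 z 0.0244 [[0.4860999882221222, 0.259799987077713], [0.48690000176
[... 1192 characters left out ...]
an [ 0.6718 -0.1214  0.1172]
decoy 408 z 0.1179 [[0.3305000066757202, -0.044199999421834946], [0.3407000005245209, -0.11580000072717667], [0.3580000102519989, -0.11330000311136246], [0.34779998660087585, -0.04170000180602074]] c [ 0.3443 -0.0788] [0.0175 0.0723] mean [ 0.344  -0.0782  0.1179]
cambody 1152 z 0.0777 [[0.4399999976158142, -0.09520000219345093], [0.5092999935150146, -0.12479999661445618], [0.5457000136375427, -0.03970000147819519], [0.4763999879360199, -0.010099999606609344]] c [ 0.4928 -0.0674] [0.0925 0.0753] mean [ 0.4848 -0.0646  0.0767]
[0.55555047 0.21338633 0.00570924] [0.43453246 0.2148654  0.0056996 ] [0.60186215 0.21265968 0.026946  ] [0.4929139  0.24874115 0.00198522]
```

>>> send_rows --series '[{"dx": -0.0334, "dy": -0.0313, "claw": 0}, {"dx": -0.0334, "dy": -0.0313, "claw": 0}, {"dx": -0.0334, "dy": -0.0313, "claw": 0}, {"dx": -0.0334, "dy": -0.0313, "claw": 0}, {"dx": -0.0334, "dy": -0.0313, "claw": 0}, {"dx": -0.0334, "dy": -0.0313, "claw": 0}, {"dx": -0.0334, "dy": -0.0313, "claw": 0}, {"dx": -0.0334, "dy": -0.0313, "claw": 0}, {"dx": -0.0334, "dy": -0.0313, "claw": 0}, {"dx": -0.0334, "dy": -0.0313, "claw": 0}, {"dx": -0.0334, "dy": -0.0313, "claw": 0}, {"dx": -0.0334, "dy": -0.0313, "claw": 0}, {"dx": -0.0334, "dy": -0.0313, "claw": 0}, {"dx": -0.0334, "dy": -0.0313, "claw": 0}, {"wz": 2.7, "claw": 0}, {"claw": 0}, {"claw": 0}]'

```text
schema error: expected keys wx, wy, wz, dx, dy, dz, claw
```

All keys are required in every row.

>>> send_rows --series '[{"wx": 0, "wy": 0, "wz": 0, "dx": -0.0334, "dy": -0.0313, "dz": 0, "claw": 0}, {"wx": 0, "wy": 0, "wz": 0, "dx": -0.0334, "dy": -0.0313, "dz": 0, "claw": 0}, {"wx": 0, "wy": 0, "wz": 0, "dx": -0.0334, "dy": -0.0313, "dz": 0, "claw": 0}, {"wx": 0, "wy": 0, "wz": 0, "dx": -0.0334, "dy": -0.0313, "dz": 0, "claw": 0}, {"wx": 0, "wy": 0, "wz": 0, "dx": -0.0334, "dy": -0.0313, "dz": 0, "claw": 0}, {"wx": 0, "wy": 0, "wz": 0, "dx": -0.0334, "dy": -0.0313, "dz": 0, "claw": 0}, {"wx": 0, "wy": 0, "wz": 0, "dx": -0.0334, "dy": -0.0313, "dz": 0, "claw": 0}, {"wx": 0, "wy": 0, "wz": 0, "dx": -0.0334, "dy": -0.0313, "dz": 0, "claw": 0}, {"wx": 0, "wy": 0, "wz": 0, "dx": -0.0334, "dy": -0.0313, "dz": 0, "claw": 0}, {"wx": 0, "wy": 0, "wz": 0, "dx": -0.0334, "dy": -0.0313, "dz": 0, "claw": 0}, {"wx": 0, "wy": 0, "wz": 0, "dx": -0.0334, "dy": -0.0313, "dz": 0, "claw": 0}, {"wx": 0, "wy": 0, "wz": 0, "dx": -0.0334, "dy": -0.0313, "dz": 0, "claw": 0}, {"wx": 0, "wy": 0, "wz": 0, "dx": -0.0334, "dy": -0.0313, "dz": 0, "claw": 0}, {"wx": 0, "wy": 0, "wz": 0, "dx": -0.0334, "dy": -0.0313, "dz": 0, "claw": 0}, {"wx": 0, "wy": 0, "wz": 2.7, "dx": 0, "dy": 0, "dz": 0, "claw": 0}, {"wx": 0, "wy": 0, "wz": 0, "dx": 0, "dy": 0, "dz": 0, "claw": 0}, {"wx": 0, "wy": 0, "wz": 0, "dx": 0, "dy": 0, "dz": 0, "claw": 0}]'

```text
time_s: 1.8
ee_pos: [0.4766, -0.06, 0.2311]
tool_rot: [3.142, -0.001, 2.735]
force: [0.9, -0.3, -0.5]
grip_width: 0.0856
gripper_force: 0.0
```

>>> send_rows --series '[{"wx": 0, "wy": 0, "wz": 0, "dx": 0, "dy": 0, "dz": 0.03, "claw": 0}, {"wx": 0, "wy": 0, "wz": 0, "dx": 0, "dy": 0, "dz": 0.03, "claw": 0}, {"wx": 0, "wy": 0, "wz": 0, "dx": 0, "dy": 0, "dz": 0.03, "claw": 0}, {"wx": 0, "wy": 0, "wz": 0, "dx": 0, "dy": 0, "dz": 0.02, "claw": 0}, {"wx": 0, "wy": 0, "wz": 0, "dx": 0, "dy": 0, "dz": 0.02, "claw": 0}, {"wx": 0, "wy": 0, "wz": 0, "dx": 0, "dy": 0, "dz": 0.01, "claw": 0}, {"wx": 0, "wy": 0, "wz": 0, "dx": 0, "dy": 0, "dz": 0, "claw": 0.5}, {"wx": 0, "wy": 0, "wz": 0, "dx": 0, "dy": 0, "dz": 0, "claw": 0.7}, {"wx": 0, "wy": 0, "wz": 0, "dx": 0, "dy": 0, "dz": 0, "claw": 1}, {"wx": 0, "wy": 0, "wz": 0, "dx": 0, "dy": 0, "dz": 0, "claw": 1}, {"wx": 0, "wy": 0, "wz": 0, "dx": 0, "dy": 0, "dz": 0, "claw": 1}, {"wx": 0, "wy": 0, "wz": 0, "dx": 0, "dy": 0, "dz": 0, "claw": 1}, {"wx": 0, "wy": 0, "wz": 0, "dx": 0, "dy": 0, "dz": 0, "claw": 1}, {"wx": 0, "wy": 0, "wz": 0, "dx": 0, "dy": 0, "dz": 0, "claw": 1}]' --squeeze 60

```text
time_s: 3.2
ee_pos: [0.4772, -0.0605, 0.0921]
tool_rot: [3.141, 0.001, 2.734]
force: [0.1, 1.0, 6.0]
grip_width: 0.0165
gripper_force: 59.4
```

>>> send_rows --series '[{"wx": 0, "wy": 0, "wz": 0, "dx": 0, "dy": 0, "dz": -0.015, "claw": 1}, {"wx": 0, "wy": 0, "wz": 0, "dx": 0, "dy": 0, "dz": -0.02, "claw": 1}, {"wx": 0, "wy": 0, "wz": -6, "dx": 0, "dy": 0, "dz": -0.015, "claw": 1}, {"wx": 0, "wy": 0, "wz": -6, "dx": 0, "dy": 0, "dz": 0, "claw": 1}, {"wx": 0, "wy": 0, "wz": -6, "dx": 0, "dy": 0, "dz": 0, "claw": 1}, {"wx": 0, "wy": 0, "wz": -5.7, "dx": 0, "dy": 0, "dz": 0, "claw": 1}, {"wx": 0, "wy": 0, "wz": 0, "dx": 0.002, "dy": 0.013, "dz": 0, "claw": 1}, {"wx": 0, "wy": 0, "wz": 0, "dx": 0.005, "dy": 0.03, "dz": 0, "claw": 1}, {"wx": 0, "wy": 0, "wz": 0, "dx": 0.006, "dy": 0.035, "dz": 0, "claw": 1}, {"wx": 0, "wy": 0, "wz": 0, "dx": 0.006, "dy": 0.035, "dz": 0, "claw": 1}, {"wx": 0, "wy": 0, "wz": 0, "dx": 0.006, "dy": 0.035, "dz": 0, "claw": 1}, {"wx": 0, "wy": 0, "wz": 0, "dx": 0.006, "dy": 0.035, "dz": 0, "claw": 1}, {"wx": 0, "wy": 0, "wz": 0, "dx": 0.006, "dy": 0.035, "dz": 0, "claw": 1}, {"wx": 0, "wy": 0, "wz": 0, "dx": 0.005, "dy": 0.03, "dz": 0, "claw": 1}, {"wx": 0, "wy": 0, "wz": 0, "dx": 0.005, "dy": 0.025, "dz": 0, "claw": 1}, {"wx": 0, "wy": 0, "wz": 0, "dx": 0, "dy": 0, "dz": 0, "claw": 1}, {"wx": 0, "wy": 0, "wz": 0, "dx": 0, "dy": 0, "dz": 0, "claw": 1}, {"wx": 0, "wy": 0, "wz": 0, "dx": 0, "dy": 0, "dz": 0, "claw": 1}]'

```text
time_s: 5.0
ee_pos: [0.4282, 0.2118, 0.1411]
tool_rot: [-3.141, -0.001, -3.137]
force: [0.7, -0.1, -5.8]
grip_width: 0.0168
gripper_force: 59.8
```

```bash
python3 - <<'E'
from h import *
c,w=cloud("top"); o=telemetry.get_obs(); print(o["ee_pos"],np.degrees(o["tool_rot"]),o["force"])
s,_=cloud("scene")
cv2.imwrite("pics/2.png",np.hstack([cv2.resize(c[150:350,100:300],(400,400)),cv2.resize(s[150:350,330:530],(400,400))])[...,::-1])
c=c.astype(int); red=(c[...,0]>120)&(c[...,1]<60)&(c[...,2]<60)
v,u=np.mgrid[:480,:640]
m=(abs(w[...,0]-.429)<.09)&(abs(w[...,1]-.213)<.08)
for n,k in(("body",m&(w[...,2]>.122)&(w[...,2]<.135)),("red",m&red),("all",m&(w[...,2]>.1)&(w[...,2]<.18))):
    p=w[k]
    if len(p)>5:
        r=cv2.minAreaRect(p[:,:2].astype(np.float32)); print(n,len(p),np.median(p[:,2]),np.round(cv2.boxPoints(r),4).tolist(),np.round(r[0],4))
E
```

```text
[0.42836246 0.21160319 0.14118637] [-1.79985209e+02 -2.57413907e-02 -1.79770919e+02] [-0.44388465 -0.09999471 -5.57221306]
body 170 0.1278174184514621 [[0.4059999883174896, 0.18649999797344208], [0.4083999991416931, 0.16220000386238098], [0.43320000171661377, 0.1647000014781952], [0.4307999908924103, 0.1889999955892563]] [0.4196 0.1756]
all 292 0.12567124051653977 [[0.4056999981403351, 0.1889999955892563], [0.40860000252723694, 0.16050000488758087], [0.4837999939918518, 0.1680999994277954], [0.48100000619888306, 0.19660000503063202]] [0.4448 0.1786]
```

View pics/2.png

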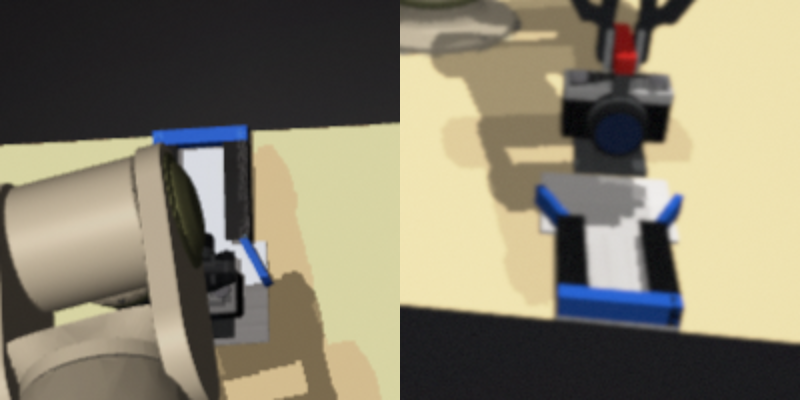

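The right half shows the camera upright in the gripper with its lens towards the stop; the left half shows the rail partly hidden by the arm. I'll lower it to 3 mm above the landing and slide it in.

>>> send_rows --series '[{"wx": 0, "wy": 0, "wz": -0.2, "dx": 0, "dy": 0.0015, "dz": 0.015, "claw": 1}, {"wx": 0, "wy": 0, "wz": 0, "dx": 0, "dy": 0, "dz": 0.015, "claw": 1}, {"wx": 0, "wy": 0, "wz": 0, "dx": 0, "dy": 0, "dz": 0.008, "claw": 1}, {"wx": 0, "wy": 0, "wz": 0, "dx": 0, "dy": 0, "dz": 0.004, "claw": 1}, {"wx": 0, "wy": 0, "wz": 0, "dx": 0, "dy": 0, "dz": 0, "claw": 1}, {"wx": 0, "wy": 0, "wz": 0, "dx": -0.01, "dy": 0, "dz": 0, "claw": 1}, {"wx": 0, "wy": 0, "wz": 0, "dx": -0.01, "dy": 0, "dz": 0, "claw": 1}, {"wx": 0, "wy": 0, "wz": 0, "dx": -0.01, "dy": 0, "dz": 0, "claw": 1}, {"wx": 0, "wy": 0, "wz": 0, "dx": -0.01, "dy": 0, "dz": 0, "claw": 1}, {"wx": 0, "wy": 0, "wz": 0, "dx": -0.01, "dy": 0, "dz": 0, "claw": 1}, {"wx": 0, "wy": 0, "wz": 0, "dx": 0, "dy": 0, "dz": 0, "claw": 1}]'

```text
time_s: 6.2
ee_pos: [0.4799, 0.2141, 0.0993]
tool_rot: [3.141, 0.001, -3.133]
force: [-0.5, 0.4, -6.2]
grip_width: 0.0168
gripper_force: 59.8
```

>>> send_rows --series '[{"wx": 0, "wy": 0, "wz": 0, "dx": -0.01, "dy": -0.0008, "dz": 0, "claw": 1}, {"wx": 0, "wy": 0, "wz": 0, "dx": -0.01, "dy": 0, "dz": 0, "claw": 1}, {"wx": 0, "wy": 0, "wz": 0, "dx": -0.01, "dy": 0, "dz": 0, "claw": 1}, {"wx": 0, "wy": 0, "wz": 0, "dx": -0.01, "dy": 0, "dz": 0, "claw": 1}, {"wx": 0, "wy": 0, "wz": 0, "dx": -0.01, "dy": 0, "dz": 0, "claw": 1}, {"wx": 0, "wy": 0, "wz": 0, "dx": -0.01, "dy": 0, "dz": 0, "claw": 1}, {"wx": 0, "wy": 0, "wz": 0, "dx": -0.008, "dy": 0, "dz": 0, "claw": 1}, {"wx": 0, "wy": 0, "wz": 0, "dx": 0, "dy": 0, "dz": 0, "claw": 1}, {"wx": 0, "wy": 0, "wz": 0, "dx": 0, "dy": 0, "dz": 0, "claw": 1}]'

```text
time_s: 7.1
ee_pos: [0.5462, 0.214, 0.0991]
tool_rot: [-3.141, -0.001, -3.132]
force: [-0.2, 1.0, -5.7]
grip_width: 0.0169
gripper_force: 59.8
```

>>> send_rows --series '[{"wx": 0, "wy": 0, "wz": 0, "dx": -0.002, "dy": 0, "dz": 0.001, "claw": 1}, {"wx": 0, "wy": 0, "wz": 0, "dx": -0.002, "dy": 0, "dz": 0.001, "claw": 1}, {"wx": 0, "wy": 0, "wz": 0, "dx": -0.002, "dy": 0, "dz": 0, "claw": 1}, {"wx": 0, "wy": 0, "wz": 0, "dx": 0, "dy": 0, "dz": 0, "claw": 1}]'

```text
time_s: 7.5
ee_pos: [0.5526, 0.2141, 0.0973]
tool_rot: [3.142, 0.0, -3.132]
force: [0.1, -0.1, -5.7]
grip_width: 0.0166
gripper_force: 59.9
```

>>> send_rows --series '[{"wx": 0, "wy": 0, "wz": 0, "dx": -0.001, "dy": 0, "dz": 0, "claw": 1}, {"wx": 0, "wy": 0, "wz": 0, "dx": -0.001, "dy": 0, "dz": 0, "claw": 1}, {"wx": 0, "wy": 0, "wz": 0, "dx": 0, "dy": 0, "dz": 0.001, "claw": 1}, {"wx": 0, "wy": 0, "wz": 0, "dx": 0, "dy": 0, "dz": 0, "claw": 1}]'

```text
time_s: 7.9
ee_pos: [0.5543, 0.2141, 0.0962]
tool_rot: [-3.142, -0.0, -3.132]
force: [-0.0, -0.3, -5.1]
grip_width: 0.0165
gripper_force: 60.0
```

>>> send_rows --series '[{"wx": 0, "wy": 0, "wz": 0, "dx": -0.001, "dy": 0, "dz": 0, "claw": 1}, {"wx": 0, "wy": 0, "wz": 0, "dx": -0.001, "dy": 0, "dz": 0, "claw": 1}, {"wx": 0, "wy": 0, "wz": 0, "dx": -0.0005, "dy": 0, "dz": 0.0005, "claw": 1}, {"wx": 0, "wy": 0, "wz": 0, "dx": 0, "dy": 0, "dz": 0, "claw": 1}]'

```text
time_s: 8.3
ee_pos: [0.5567, 0.2142, 0.0963]
tool_rot: [3.142, -0.0, -3.132]
force: [-4.0, -0.9, 0.7]
grip_width: 0.0171
gripper_force: 60.7
```

The foot now touches both the stop and the floor. Releasing and rising.

>>> send_rows --series '[{"wx": 0, "wy": 0, "wz": 0, "dx": 0, "dy": 0, "dz": 0, "claw": 0.6}, {"wx": 0, "wy": 0, "wz": 0, "dx": 0, "dy": 0, "dz": 0, "claw": 0.3}, {"wx": 0, "wy": 0, "wz": 0, "dx": 0, "dy": 0, "dz": 0, "claw": 0}, {"wx": 0, "wy": 0, "wz": 0, "dx": 0, "dy": 0, "dz": 0, "claw": 0}, {"wx": 0, "wy": 0, "wz": 0, "dx": 0, "dy": 0, "dz": 0, "claw": 0}, {"wx": 0, "wy": 0, "wz": 0, "dx": 0, "dy": 0, "dz": -0.01, "claw": 0}, {"wx": 0, "wy": 0, "wz": 0, "dx": 0, "dy": 0, "dz": -0.02, "claw": 0}, {"wx": 0, "wy": 0, "wz": 0, "dx": 0, "dy": 0, "dz": -0.03, "claw": 0}, {"wx": 0, "wy": 0, "wz": 0, "dx": 0, "dy": 0, "dz": -0.03, "claw": 0}, {"wx": 0, "wy": 0, "wz": 0, "dx": 0, "dy": 0, "dz": -0.03, "claw": 0}, {"wx": 0, "wy": 0, "wz": 0, "dx": 0.03, "dy": 0, "dz": 0, "claw": 0}, {"wx": 0, "wy": 0, "wz": 0, "dx": 0.04, "dy": 0, "dz": 0, "claw": 0}, {"wx": 0, "wy": 0, "wz": 0, "dx": 0.04, "dy": 0, "dz": 0, "claw": 0}, {"wx": 0, "wy": 0, "wz": 0, "dx": 0.04, "dy": 0, "dz": 0, "claw": 0}, {"wx": 0, "wy": 0, "wz": 0, "dx": 0.03, "dy": 0, "dz": 0, "claw": 0}, {"wx": 0, "wy": 0, "wz": 0, "dx": 0, "dy": 0, "dz": 0, "claw": 0}, {"wx": 0, "wy": 0, "wz": 0, "dx": 0, "dy": 0, "dz": 0, "claw": 0}]'

```text
time_s: 10.0
ee_pos: [0.3773, 0.2126, 0.2168]
tool_rot: [3.141, 0.002, -3.132]
force: [1.0, -0.2, 0.6]
grip_width: 0.0853
gripper_force: 0.0
```

```bash
python3 - <<'E'
from h import *
c,w=cloud("top"); s,_=cloud("scene")
cv2.imwrite("pics/3.png",np.hstack([cv2.resize(c[150:350,100:300],(400,400)),cv2.resize(s[150:350,330:530],(400,400))])[...,::-1])
c=c.astype(int); red=(c[...,0]>120)&(c[...,1]<60)&(c[...,2]<60)
m=red&(abs(w[...,0]-.55)<.08)&(abs(w[...,1]-.213)<.06)&(w[...,2]>.1)
p=w[m]; r=cv2.minAreaRect(p[:,:2].astype(np.float32)); print(len(p),np.median(p[:,2]),np.round(cv2.boxPoints(r),4).tolist(),np.round(r[0],4))
E
```

```text
357 0.12215621486827777 [[0.5189999938011169, 0.22089999914169312], [0.5194000005722046, 0.2029999941587448], [0.5911999940872192, 0.2046000063419342], [0.5906999707221985, 0.2224999964237213]] [0.5551 0.2127]
```

View pics/3.png

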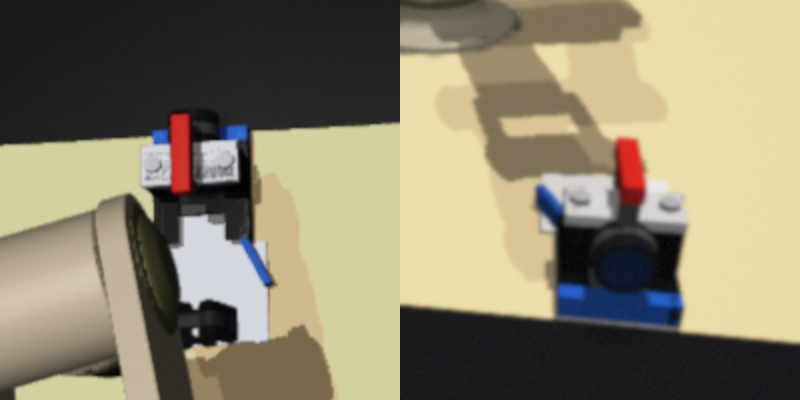

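The camera stands upright in the rail under the lips, with its bar centre at (0.555, 0.213), top at 0.122 m, aligned within 1° and its lens over the stop. The gripper is clear.

```bash
python3 -c "from workcell import job; print(job.hand_in())"
```

```text
the job is handed in; nothing more can be done
None
```

The camera is in the rail, pushed up against the blue stop with the lens towards it, released and upright. The LED light and monitor were not approached, and the job is handed in; no verdict came back.

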